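Run a tray of moulded parts through the line scanner and park it at the mark

ROBOT

A 7-joint arm with a two-finger parallel gripper is mounted at the origin on the work surface. World frame = base frame: x ahead of the robot, y to its left, z up, the work surface at z = 0. Lengths are in m, angles in rad, forces in N, time in s.
With the tool pointing down it reaches from about 0.425 to 0.875 m from the base axis. Payload 4.7 kg.
Tool frame: the origin (TCP) lies at the centre of the arm's flange, where the gripper is bolted on; the fingertips stand 182 mm ahead of it and the grasp point (between the pads) lies 164 mm ahead of it; z points along the fingers, y is the line along which they close (so a half turn about z gives the same grasp; the last joint's range is limited). The gripper opens to 87 mm and grips with 3 to 60 N. Pads are 19 mm wide; open, the fingers measure 117 mm over their backs; the gripper's body (75 mm by 190 mm) begins 51 mm behind the grasp point.
Start: joints at [-1.118, 0.321, -0.07, 1.45, 0.023, 1.371, -0.057], TCP at [0.276, 0.588, 0.405] pointing down, gripper open.
Joint ranges: [-2.86, 2.86], [-0.3, 2.09], [-1.38, 1.24], [0.06, 2.45], [-1.56, 4.7], [0.09, 2.05], [-2.69, 2.69]. Speed limits (rad/s): [2.57, 2.57, 3.14, 3.14, 3.14, 3.14, 3.14].

INTERFACE

Orientations are given as a unit quaternion [w, x, y, z].
In Python, from rig import sensors, vision, job gives the robot as it stands. The module is installed in compiled form; this text tells all that it offers.
- The arm moves only by the shell command python3 -m jog 'ROWS' [FORCE]. ROWS is a JSON object of lists of equal length, an entry for each row: "grip": the opening, from -1 (shut) to 1 (fully open); "offset": the shift along the tool's x, y, z as a fraction of full scale, a list of three; "turn": the turn about the tool's z as a fraction of full scale. In form: {"grip": [grip, ...], "offset": [[x, y, z], ...], "turn": [turn, ...]}. A call has 1 to 12 rows; each row shifts and turns the commanded pose from where the row before left it, along the tool's axes as they then stand; what a row does not reach is not made up. Full scale, the value 1, is 0.02 m for a shift and 0.1 rad for a turn. A row lasts 1/8 s, in which the tool goes at most 62.5 mm and 10.7 degrees, less where a joint would pass 70% of its speed; a pose out of reach is approached as far as the arm can. A call with a number of a shift or a turn outside -1 to 1 is refused whole. A call with a gripper value outside its range is refused whole. The fingers move at their own pace and stop on an object; FORCE is the grip in N (left out, the last holds). Time passes only in rows, so rows that do not move let the fingers close. It gives the time, the measured TCP pose, the force, the opening and the grip force at its end, in the units of the state.
- sensors.sense(): the state, without advancing time (a new reading comes with each control period).
- vision.snapshot(name): name is "scene" or "top"; returns the picture (384x512x3 uint8, red, green, blue); there is no depth.
- vision.camera_info(name): a dict with "camera_matrix" (3x3 intrinsics, pixels), "D" ([k1, k2, p1, p2, k3] as OpenCV has them; the pictures are not rectified), "camera_from_world" (4x4, takes a point from world to camera coordinates). Camera axes: x right, y down, z forward; pixel columns grow to the right and rows downward; lengths in m; the calibration is good to about 2 mm. A picture is of the moment at which its call begins. camera_info takes no time and is no camera call.
- job.sign_off(): hands the job in; it is judged then, once.
The state is a dict: "t": time; "joint_pos": joint angles; "qvel": joint speeds; "tau": joint torques, N m; "position": TCP position; "tool_rot": TCP orientation; "wrist_force": force on the tool from outside, world axes, zero at the start; "moment": the same for the moment, N m; "finger_gap": finger opening in m; "gripper_force": force on a finger pad.
Only numpy, scipy, OpenCV 4.12 (cv2) and the standard library are available. Lean on these libraries where they do the work, as an engineer would, in place of code of your own. Each camera call takes 0.05 s, during which the arm holds its last target. There are 200 camera calls.

TASK

Take the inspection slide by its sprung handle and push the tray steadily under the scan head, at 0.10 to 0.20 m/s the whole time the tray passes the scan line. Then brake it so that it comes to rest with the pointer at the mark, without striking the stop, and let go of the handle with the tray standing still. Handle the slide by the handle only, do not shift the stop, and leave the tape roll and the screwdriver alone.

Things in the scene. Friction and masses are not known exactly. Their poses are not given: they have to be found in the camera images.
- rail: Fixed aluminium air-bearing beam, 120 x 800 x 30 mm, lying across in front of the robot. Origin: centre of its underside. Its y axis runs along it; the carriage is pushed towards the beam's -y (the robot's right); its -x side faces the robot. A grey scan head hangs over it from the far side, underside 130 mm above the table, reaching 35 mm past the beam's middle line towards the robot.
- carriage (a joint): Travel of the carriage along the beam's -y, m, 0 to 0.56, starting at rest at 0 to 0.05. It floats on air: friction about 0.015 N, viscous 0.05 N s/m. Moving mass with the tray nominally 3.1 kg (hidden: 2.6 to 3.9 kg). The tray's centre is under the scan line at 0.22, so the tray passes the scan line from 0.16 to 0.28.
- handle (a joint): Displacement of the handle relative to the carriage along the beam's -y, m, -0.06 to 0.06 (firm ends). Springs centre it at 0: pushed by d it urges the carriage with 18 N/m x d (plus 0.25 N s/m damping), so the carriage swings about a held handle at about 2.4 rad/s with very little damping. The handle weighs 0.1 kg.
- handle_grip (a point): Grip point of the handle, an upright black bar 20 mm thick along the beam and 30 mm across, top 118 mm above the table, nothing beside it down to 60 mm. It stands 140 mm from the beam's middle line on the robot's side and slides along the beam on a rod. The point is on its axis, 22 mm below its top, 96 mm above the table. Grip from above, fingers closing along the beam.
- pointer (a point): Tip of the carriage's pointer, a small steel finger on the far side of the carriage, level with the tray's centre along the beam; 84 mm from the beam's middle line, 72 mm above the table.
- mark (a point): The mark: tip of a small index finger on a steel arm that reaches back from the stop along the far side, 87 mm from the beam's middle line, 72 mm above the table. Its place along the beam varies (carriage travel 0.40 to 0.47). The pointer is at the mark when both have the same y in the beam's frame.
- stop_face (a point): Centre of the black pad on the steel stop block clamped on the beam, 105 mm past the mark. The carriage's buffer strikes it when the pointer is 35 mm past the mark.
- scan_line (a point): The scan line on the beam under the scan head, over the beam's middle line, 90 mm above the table.
- tape_roll: Bystander: cardboard roll, 100 mm across, 45 mm high, on the table near the robot to its right. Origin: centre of its underside.
- screwdriver: Bystander: screwdriver lying on the table near the robot to its left.
- tray (a point): Top middle of what the carriage carries: a clear tray of black parts, 100 mm across and 120 mm along the beam, its top 85 mm above the table (this point). An aluminium frame reaches from under it towards the robot and holds the handle's rod (190 mm long, 44 mm above the table). Not to be touched; only the handle is.

How it is judged:
On the way, in this order (a step that is already met when the one before it is completed fails the run):
1. the tray passes the scan line at 0.10 to 0.20 m/s (value of joint carriage between 0.16 and 0.28 m and velocity of joint carriage between 0.09 and 0.21 m/s), for 0.35 s.
2. the tray stands still with the pointer at the mark (y of pointer in the frame of mark between -0.012 and 0.012 m and velocity of joint carriage between -0.015 and 0.015 m/s), for 1 s.
At the end, for the whole second after the job is handed in: The handle is released and the tray stands still (under 12 mm/s) with the pointer within 12 mm of the mark along the beam (y of pointer in the frame of mark between -0.012 and 0.012 m and velocity of joint carriage between -0.012 and 0.012 m/s); the robot touches nothing.
It fails at once if the tray is too slow or too fast while it passes the scan line (under 0.07 or over 0.23 m/s) (value of joint carriage between 0.16 and 0.28 m and (velocity of joint carriage below 0.07 m/s or velocity of joint carriage above 0.23 m/s)).
It fails at once if the carriage strikes the stop (y of pointer in the frame of mark below -0.0345 m).
It fails at once if the tray or carriage is pushed other than by the handle (contact force between any of carriage_c0, carriage_c1, carriage_c2, carriage_c3, carriage_c4, carriage_c5, carriage_c6, carriage_c7, carriage_c8 and anything else above 2 N).
It fails at once if the stop is shifted (distance of mark from where it was at the start of the episode above 0.006 m).
It fails at once if the tape roll or the screwdriver is disturbed (distance of any of tape_roll, screwdriver from where it was at the start of the episode above 0.03 m).
It also fails if it takes over 38 s, if anything falls off the work surface, if the arm or the gripper's body presses on something with over 40 N, if the wrist force passes 120 N, or if a joint passes its speed limit or range.

## Working session

There is one attempt and no reset: what is moved stays moved. The work goes in short steps, Python scripts to look and compute and a shell command to move; the robot and the scene stay as the last step left them, time stands still between calls to the robot, and variables do not carry over. Pictures are saved under pics/ and viewed, at most 10 in all, crops included, and the job is handed in when it is done.

```bash
mkdir -p pics; python3 - <<'E'
from rig import sensors, vision
import cv2,json
for n in("scene","top"):
    im=vision.snapshot(n); cv2.imwrite(f"pics/{n}0.png",im[:,:,::-1]); 
    i=vision.camera_info(n); print(n,{k:__import__('numpy').round(v,4).tolist() for k,v in i.items()})
print(sensors.sense())
E
```

```text
scene {'camera_matrix': [[379.8156, 0.0, 254.8644], [0.0, 379.8156, 195.0975], [0.0, 0.0, 1.0]], 'D': [-0.0472, 0.0, 0.0, 0.0, 0.0], 'camera_from_world': [[0.7443, 0.6678, 0.0087, -0.3605], [0.5501, -0.6055, -0.5751, -0.2267], [-0.3787, 0.4328, -0.8181, 1.3535], [0.0, 0.0, 0.0, 1.0]]}
top {'camera_matrix': [[383.5265, 0.0, 252.2247], [0.0, 383.5265, 188.8934], [0.0, 0.0, 1.0]], 'D': [0.0391, 0.0, 0.0, 0.0, 0.0], 'camera_from_world': [[0.0194, -0.9993, 0.0332, -0.0581], [-0.9967, -0.0219, -0.0776, 0.5108], [0.0782, -0.0316, -0.9964, 1.144], [0.0, 0.0, 0.0, 1.0]]}
{'t': 0.1, 'joint_pos': array([-1.11788122,  0.32174063, -0.07006401,  1.45157704,  0.02262829,
        1.37081316, -0.05691957]), 'qvel': array([-6.81299385e-04, -2.74849889e-03,  2.30093405e-05, -3.05411016e-03,
       -4.83213671e-04,  1.55092108e-03, -1.07373997e-03]), 'tau': array([-7.21176220e-04, -4.92567694e+01, -4.06101784e-01, -3.13401532e+01,
       -6.41737296e-02,  3.93675151e-02,  6.34934077e-05]), 'position': array([0.2761257 , 0.58822073, 0.40376375]), 'tool_rot': array([-1.26846070e-04,  2.17653868e-01,  9.76025628e-01, -8.66814709e-04]), 'wrist_force': array([-0.36924893,  0.69647485, -0.63106728]), 'moment': array([ 0.05532309, -0.01502774,  0.01754877]), 'gripper_force': 0.0, 'finger_gap': 0.08682574347704929}
```

View pics/scene0.png

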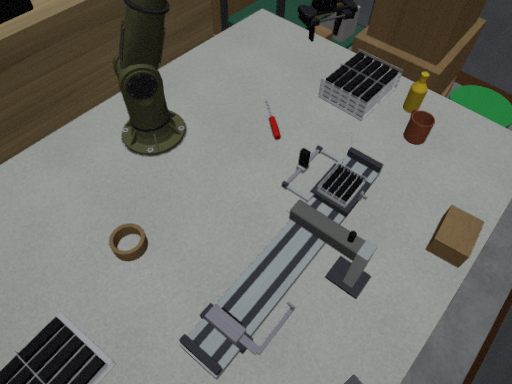

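View pics/top0.png

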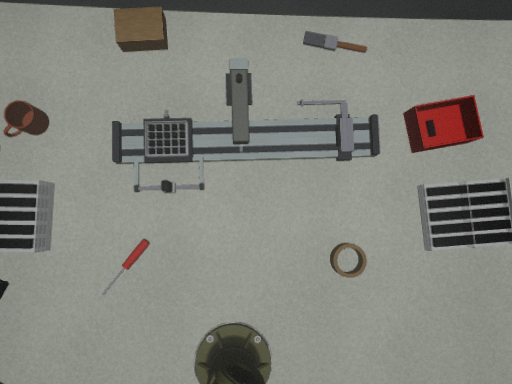

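Scene: the slide is at the start with its handle near (305,157). Top: the handle is at (167,186), the pointer tip at (166,112), the mark tip at (299,102), and the beam spans columns 113 to 378. I'll enlarge the top view and cast rays.

```bash
cat > h.py <<'E'
import numpy as np,cv2
from rig import vision,sensors
def ray(n,uv):
    i=vision.camera_info(n);p=cv2.undistortPoints(np.array([[uv]],float),np.array(i["camera_matrix"]),np.array(i["D"]))[0,0]
    T=np.array(i["camera_from_world"]);R=T[:3,:3];return -R.T@T[:3,3],R.T@np.array([*p,1])
def cast(n,uv,z):
    c,d=ray(n,uv);return c+d*(z-c[2])/d[2]
def proj(n,P):
    i=vision.camera_info(n);T=np.array(i["camera_from_world"])
    return cv2.projectPoints(np.array(P,float).reshape(-1,1,3),cv2.Rodrigues(T[:3,:3])[0],T[:3,3],np.array(i["camera_matrix"]),np.array(i["D"]))[0][:,0]
E
python3 - <<'E'
from h import *
im=cv2.imread("pics/top0.png")
a=cv2.resize(im[90:200,105:245],(800,628),interpolation=cv2.INTER_CUBIC)[:600]
cv2.imwrite("pics/a.png",a)
b=cv2.resize(im[90:180,270:390],(800,600),interpolation=cv2.INTER_CUBIC)
cv2.imwrite("pics/b.png",b)
for k,uv,z in(("handle",(167,186),.118),("pointer",(166,112),.072),("mark",(299,102),.072)):print(k,cast("top",uv,z).round(4))
E
```

```text
handle [0.5071 0.191  0.118 ]
pointer [0.7273 0.2101 0.072 ]
mark [ 0.7689 -0.1793  0.072 ]
```

View pics/a.png

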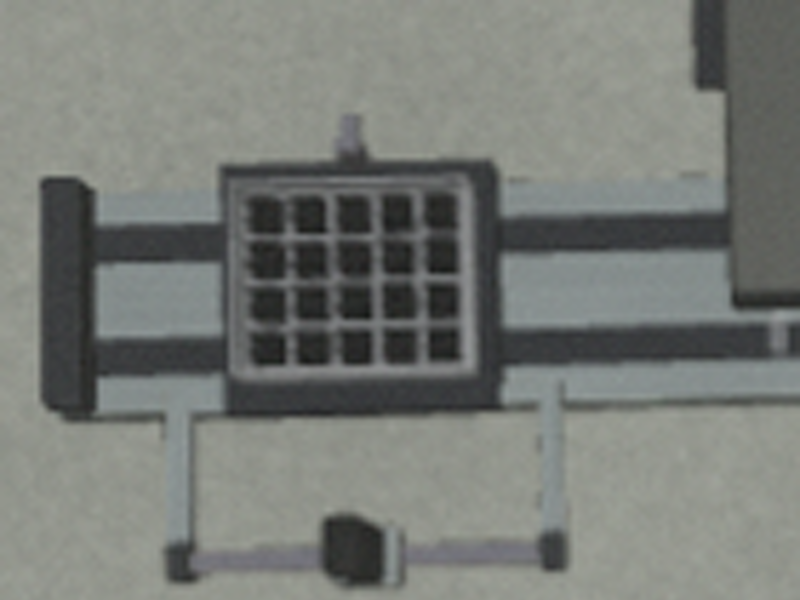

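View pics/b.png

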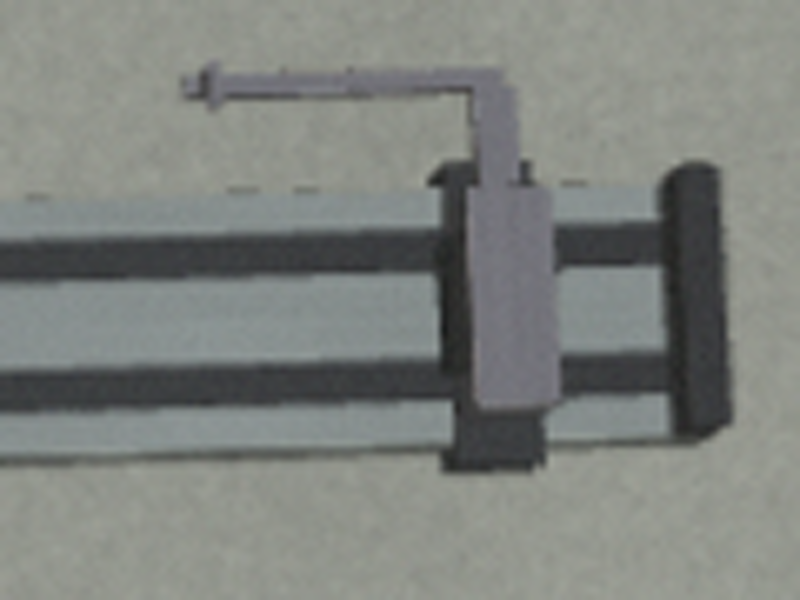

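Pointer tip is at a(349,118), i.e. about (166.1,110.7). The mark's index finger tip is at b(212,108), about (301.8,106.2). The handle top is at a(325–383,515–585).

```bash
python3 - <<'E'
from h import *
A=lambda x,y:(105+x/5.714,90+y/5.714); B=lambda x,y:(270+x/6.667,90+y/6.667)
def line(p,q,z):
    d=cast("top",p,z)-cast("top",q,z);d/=np.linalg.norm(d);print("dir",d.round(4),np.degrees(np.arctan2(-d[0],d[1])).round(2));return d
d1=line(A(100,261),B(665,262),.03);d2=line(A(100,340),B(665,356),.03);d3=line(A(95,413),B(660,441),.03);d4=line(A(97,192),B(660,187),.03)
P=cast("top",A(349,118),.072);M=cast("top",B(212,108),.072)
print("P",P.round(4),"M",M.round(4))
yb=(d1+d2+d3+d4);yb/=np.linalg.norm(yb);xb=np.array([yb[1],-yb[0],0]);print("yb",yb)
mid=(cast("top",A(95,413),.03)+cast("top",A(97,192),.03))/2
print("width",np.dot(cast("top",A(97,192),.03)-cast("top",A(95,413),.03),xb))
for k,X in(("P",P),("M",M),("rodL",cast("top",A(180,560),.05)),("rodR",cast("top",A(552,550),.05)),("endL",cast("top",A(92,180),.03)),("trayL",cast("top",A(232,270),.085)),("trayR",cast("top",A(478,270),.085)),("stopface",cast("top",B(445,290),.06)),("endR",cast("top",B(668,300),.03))):
    print(k,np.dot(X-mid,xb).round(4),np.dot(X-P,yb).round(4))
# expected handle from rod
R=(cast("top",A(180,560),.05)+cast("top",A(552,550),.05))/2;print("rod centre",R.round(4),R+[0,0,.068], proj("top",[[R[0],R[1],.118],[R[0],R[1],.06]]).round(1), A(352,550))
H0=P-yb*0-xb*(.084+.140);print("H0",H0.round(4),proj("top",[[H0[0],H0[1],.118]]))
im=cv2.imread("pics/scene0.png");cv2.imwrite("pics/c.png",cv2.resize(im[135:215,265:385],(780,520),interpolation=cv2.INTER_CUBIC))
t=sensors.sense();q=t["tool_rot"];print("turn rad", )
E
```

```text
dir [-0.0532  0.9986  0.    ] 3.05
dir [-0.0508  0.9987  0.    ] 2.91
dir [-0.0497  0.9988  0.    ] 2.85
dir [-0.051   0.9987  0.    ] 2.92
P [0.7313 0.21   0.072 ] M [ 0.7565 -0.1878  0.072 ]
yb [-0.05117863  0.99868952  0.        ]
width 0.11701004348007565
P 0.0835 0.0
M 0.0883 -0.3985
rodL -0.1385 0.0932
rodR -0.1388 -0.0959
endL 0.0649 0.1418
trayL 0.0034 0.0569
trayR 0.0007 -0.0653
stopface 0.0065 -0.5018
endR 0.0056 -0.6124
rod centre [0.5095 0.1973 0.05  ] [0.50946787 0.19729349 0.118     ] [[164.7 185.1]
 [168.6 186.8]] (166.6030801540077, 186.25481274063702)
H0 [0.5076 0.1985 0.072 ] [[164.23142095 185.7768957 ]]
turn rad
```

View pics/c.png

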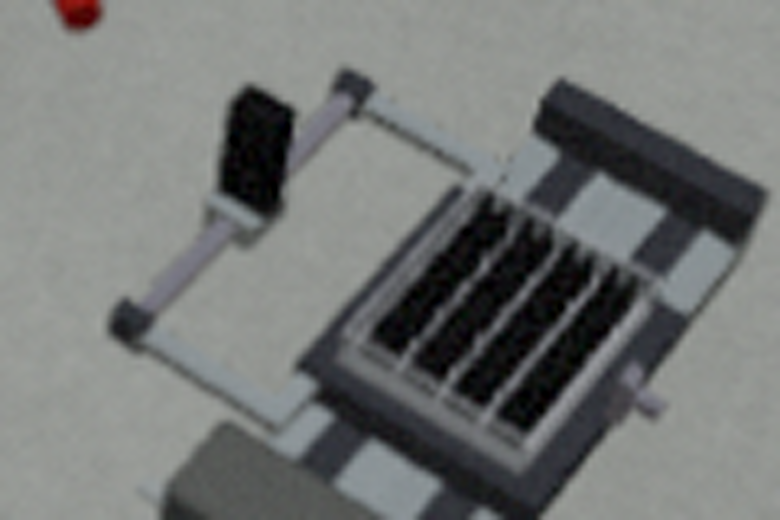

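The scene crop confirms it: the handle is centred on its rod at crop (260,150) and stands upright. The sizes check out: beam width 117 mm, pointer 83.5 mm, rod 189 mm, pad 103 mm past the mark. Pointer to mark is 0.3985 m, handle is at (0.509, 0.197), beam yaw is 2.93°. Moving.

```bash
python3 -m jog '{"grip":[1,1,1,1,1,1,1,1,1,1,1,1],"offset":[[0,0,0],[0,0,0],[0,0,0],[0,0,0],[0,0,0],[-0.96,-0.96,0],[-0.96,-0.96,0],[-0.96,-0.96,0],[-0.96,-0.96,0],[-0.96,-0.96,0],[-0.96,-0.96,0],[-0.96,-0.96,0]],"turn":[-0.98,-0.98,-0.98,-0.98,-0.98,0,0,0,0,0,0,0]}' 12
python3 -m jog '{"grip":[1,1,1,1,1,1,1,1,1,1,1,1],"offset":[[-0.96,-0.96,0],[-0.96,-0.96,0],[-0.96,-0.96,0],[-0.96,-0.96,0],[0,-0.96,0],[0,-0.96,0],[0,-0.96,0],[0,-0.96,0],[0,-0.96,0],[0,-0.96,0],[0,-0.96,0],[0,0,0]],"turn":[0,0,0,0,0,0,0,0,0,0,0,0]}'
```

```text
t: 1.6
position: [0.4178, 0.4604, 0.4042]
tool_rot: [-0.0, -0.026, 1.0, -0.0]
wrist_force: [0.4, 0.6, -0.7]
finger_gap: 0.0869
gripper_force: 0.0
t: 3.1
position: [0.5053, 0.252, 0.405]
tool_rot: [0.0, -0.024, 1.0, -0.0]
wrist_force: [-1.1, 0.3, -0.4]
finger_gap: 0.0871
gripper_force: 0.0
```

```bash
python3 - <<'E'
from h import *
yb=np.array([-.05118,.99869]);xb=np.array([yb[1],-yb[0]])
s=sensors.sense();p=s["position"];q=s["tool_rot"];print(s["t"],p,q,"yaw",np.degrees(2*np.arctan2(q[2],q[1]))-90)
d=np.array([.5088,.1975])-p[:2];print("tool dx,dy,dz",-d@xb/.02,d@yb/.02,(p[2]-.26)/.02)
im=vision.snapshot("top");cv2.imwrite("pics/d.png",im[:,:,::-1])
S=cast("top",(240.5,141),.13);P=np.array([.7313,.21]);print("scan dist",(S[:2]-P)@yb)
E
```

```text
3.1 [0.50533609 0.25198427 0.40500058] [ 3.00175778e-04 -2.40300710e-02  9.99711181e-01 -1.44755181e-04] yaw 92.75390853894626
tool dx,dy,dz -0.03354340741780111 -2.729508872670286 7.250029076252096
scan dist -0.2137045413594165
```

View pics/d.png

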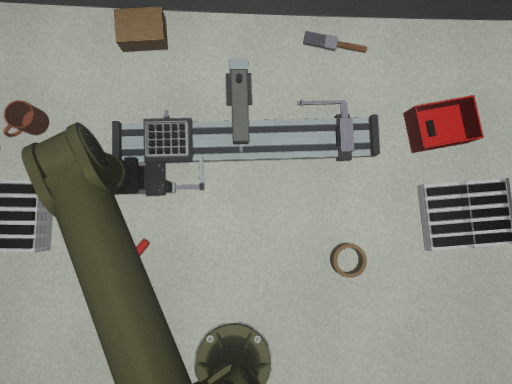

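The picture shows the hand above the handle with the pointer and mark both unobstructed. Starting travel is about 0.006, so the mark is at about 0.405. Descending and gripping.

```bash
python3 -m jog '{"grip":[1,1,1,1,1,1,1,1,1,1,1,1],"offset":[[0,-0.9,0],[0,-0.9,0],[0,-0.92,0],[0,0,0.9],[0,0,0.9],[0,0,0.9],[0,0,0.9],[0,0,0.9],[0,0,0.9],[0,0,0.9],[0,0,0.92],[0,0,0]],"turn":[0,0,0,0,0,0,0,0,0,0,0,0]}'
python3 -m jog '{"grip":[-1,-1,-1,-1,-1,-1],"offset":[[0,0,0],[0,0,0],[0,0,0],[0,0,0],[0,0,0],[0,0,0]],"turn":[0,0,0,0,0,0]}' 15
cat > m.py <<'E'
# tracker: carriage travel (relative, m) from top view pointer + tray edges; handle from tcp
from h import *
yb=np.array([-.05118,.99869]);xb=np.array([yb[1],-yb[0]])
P0=np.array([.7313,.21])
REF=cv2.cvtColor(cv2.imread("pics/top0.png"),cv2.COLOR_BGR2GRAY)
def pointer(im,guess,w=.03):
    """sample brightness along the beam direction at pointer height, centroid of the purple-grey finger vs table"""
    u=np.arange(-w,w,.0005)
    prof=0
    for o in np.arange(-.012,-.001,.001):
        Q=P0+xb*o;pts=np.array([[*(Q-yb*(guess+k)),.072] for k in u])
        px=proj("top",pts).astype(np.float32)
        v=cv2.remap(im.astype(np.float32),px[:,0],px[:,1],cv2.INTER_LINEAR)[:,0] if False else cv2.remap(im.astype(np.float32),px[:,:1].copy(),px[:,1:].copy(),cv2.INTER_LINEAR)[:,0]
        prof=prof+(v[:,0]*.0-v[:,1]*1.0+v[:,2]*1.0)  # blue minus green: finger is purple
    prof=prof/11;prof=prof-np.median(prof);c=np.clip(prof-.35*prof.max(),0,None)
    return guess+(u*c).sum()/c.sum(),prof.max()
def measure(guess,w=.03):
    s=sensors.sense();im=vision.snapshot("top")
    q,c=pointer(im,guess,w);h=-(s["position"][:2]-np.array([.5088,.1975]))@yb
    return s["t"],q,c,h,s,im
E
python3 - <<'E'
from m import *
for i in range(2):
    t,q,c,h,s,im=measure(0.0);print(t,"q",round(q,4),"c",c,"h",round(h,4),s["position"],s["finger_gap"],s["gripper_force"],s["wrist_force"])
im0=cv2.cvtColor(cv2.imread("pics/top0.png"),cv2.COLOR_BGR2RGB);print(pointer(im0,0.0),pointer(im0,.01),pointer(im0,-.01))
E
```

```text
t: 4.65
position: [0.5069, 0.1995, 0.2585]
tool_rot: [-0.002, -0.026, 1.0, -0.001]
wrist_force: [-0.0, -0.7, 0.2]
finger_gap: 0.0872
gripper_force: 0.0
t: 5.4
position: [0.5076, 0.1998, 0.2604]
tool_rot: [0.0, -0.026, 1.0, 0.0]
wrist_force: [0.1, 0.4, 0.6]
finger_gap: 0.0348
gripper_force: 0.0
5.4 q -0.0016 c 15.858355 h -0.0023 [0.50758    0.19975982 0.26040481] 0.03477291638031629 0.0 [0.12830262 0.44312512 0.56895745]
5.45 q -0.0015 c 15.701128 h -0.0023 [0.50757414 0.19975223 0.26037395] 0.030796376760458807 0.0 [ 0.17424938  0.60362239 -0.05419144]
(np.float64(-0.001595880760015116), np.float32(14.908293)) (np.float64(-0.0015942444746253337), np.float32(14.81756)) (np.float64(-0.0015958807246173063), np.float32(14.908293))
```

```bash
python3 -m jog '{"grip":[-1,-1,-1,-1],"offset":[[0,0,0],[0,0,0],[0,0,0],[0,0,0]],"turn":[0,0,0,0]}' 15
python3 - <<'E'
from m import *
t,q,c,h,s,im=measure(0.0);print(t,"q",round(q,4),"c",c,"h",round(h,4),s["finger_gap"],s["gripper_force"],s["wrist_force"])
im0=cv2.cvtColor(cv2.imread("pics/top0.png"),cv2.COLOR_BGR2RGB).astype(np.float32)
for o in(.001,.003,.005,.015,.018,.020,.022,.024):
    u=np.arange(.375,.43,.0005);pts=np.array([[*(P0+xb*o-yb*k),.072] for k in u]);px=proj("top",pts).astype(np.float32)
    v=cv2.remap(im0,px[:,:1].copy(),px[:,1:].copy(),cv2.INTER_LINEAR)[:,0];p=v[:,2]-v[:,1];p-=np.median(p[:20]);c=np.clip(p-.4*p.max(),0,None)
    print(o,p[::6].round(0).astype(int).tolist(),((u*c).sum()/c.sum()).round(4))
E
```

```text
t: 6.0
position: [0.5076, 0.1997, 0.2603]
tool_rot: [0.0, -0.026, 1.0, -0.0]
wrist_force: [-0.3, 0.1, -0.2]
finger_gap: 0.0197
gripper_force: 15.0
6.0 q -0.0012 c 16.149725 h -0.0023 0.019713686307158917 14.999756711767986 [-0.31513038  0.05038295 -0.23103827]
0.001 [0, 0, -1, 1, 0, -1, -1, 1, 1, -1, 0, 1, 0, 1, 1, 2, 1, 1, -1] 0.4161
0.003 [0, 0, -1, 1, -1, -1, -1, 2, 2, -1, 1, 1, 0, 1, 1, 2, 0, 2, 0] 0.4095
0.005 [0, 0, 0, 0, 1, 0, 1, 5, 3, 2, -1, 0, 1, 2, 1, 0, 0, 2, 1] 0.3973
0.015 [0, -2, 0, 4, 12, 12, 9, 9, 13, 13, 16, 14, 15, 15, 14, 15, 16, 14, 15] 0.4104
0.018 [0, -2, 0, 3, 13, 14, 10, 12, 14, 15, 15, 14, 15, 15, 15, 14, 16, 14, 15] 0.4092
0.02 [0, -1, 0, 4, 9, 11, 10, 13, 16, 15, 14, 14, 14, 15, 15, 14, 15, 12, 14] 0.4096
0.022 [0, -1, 1, 3, 5, 5, 8, 13, 14, 10, 7, 5, 7, 7, 7, 5, 6, 4, 6] 0.4008
0.024 [-1, -1, 1, 0, -1, -1, 3, 10, 11, 5, 0, -2, 1, 1, 1, 0, 0, -1, 0] 0.3981
```

```bash
cat > plan.py <<'E'
# usage: plan.py CHUNK u1 u2 ...   (rows just executed, + = travel direction, fraction of 0.02 m); logs, measures, fits, plans
import sys,json,os
from m import *
from scipy.optimize import least_squares,lsq_linear
CH=int(sys.argv[1]);done=[float(x) for x in sys.argv[2:]]
L=json.load(open("log.json")) if os.path.exists("log.json") else {"u":[],"m":[]}
DT=.005;ROW=25;HOLD=10;TGT=.3975;VC=.135;Ta,Tb=2.2,1.95;Q0=-.0012;M=3.1
Tc=(TGT-Q0-VC*(Ta+Tb)/2)/VC
def ref(t):
    s=np.clip(t/Ta,0,1);a=VC*Ta*(s*s/2+(np.cos(2*np.pi*s)-1)/(4*np.pi**2))
    c=VC*np.clip(t-Ta,0,Tc);s=np.clip((t-Ta-Tc)/Tb,0,1);b=VC*Tb*(s-(s*s/2+(np.cos(2*np.pi*s)-1)/(4*np.pi**2)))
    return Q0+a+c+b
def cmd(u,h0):  # u list of floats or None (=camera hold)
    x=[h0]
    for r in u:
        n,d=(HOLD,0) if r is None else (ROW,.02*r)
        x+=[x[-1]+d*(i+1)/n for i in range(n)]
    return np.array(x)
def sim(hc,q,v,h,w,b,tau):
    """hc: commands (T,n); returns q (T,n), v, h"""
    Q=[q];V=[v];H=[h];fv=0
    for c in hc[1:]:
        hd=(c-h)/tau;h=h+hd*DT
        fr=.005*np.clip(v/.003,-1,1)
        v=v+DT*(w*w*(h+b-q)+.25/M*(hd-v)-.05/M*v-fr);q=q+DT*v
        Q.append(q);V.append(v);H.append(h)
    return np.array(Q),np.array(V),np.array(H)
guess=L["m"][-1][4] if L["m"] else 0.
if L["m"]:
    tp=L["m"][-1][0]; L["u"]+=[None]+done
    hc=cmd(L["u"],L["m"][0][2])
    p=L.get("fit",[-.0014,0,2.4,.0008,.05])
    guess=sim(hc,p[0],p[1],hc[0],*p[2:])[0][-1]
t,q,c,h,s,im=measure(guess);k=sum(HOLD if r is None else ROW for r in L["u"])
L["m"].append([t,q,h,k,guess])
if c<8: print("WEAK pointer",c); L["m"][-1][1]=None
mm=L["m"];hc=cmd(L["u"],mm[0][2]);pr=np.array([-.0014,0,2.4,.0008,.05]);sd=np.array([.0005,.001,.15,.001,.03])
def res(p):
    Q,V,H=sim(hc,p[0],p[1],hc[0],*p[2:])
    return np.concatenate([(p-pr)/sd]+[[0 if a[1] is None else (Q[a[3]]-a[1])/.0008,(H[a[3]]-a[2])/.001] for a in mm])
p=least_squares(res,L.get("fit",pr),x_scale=sd,bounds=([-1,-1,2,-1,.01],[1,1,2.9,1,.2])).x;L["fit"]=p.tolist()
Q,V,H=sim(hc,p[0],p[1],hc[0],*p[2:])
L["m"][-1][4]=float(Q[-1]);json.dump(L,open("log.json","w"))
print(f"t {t:.2f} q {q:.4f} c {c:.1f} h {h:.4f} | fit q {Q[-1]:.4f} v {V[-1]:.4f} h {H[-1]:.4f} w {p[2]:.3f} b {p[3]:.4f} tau {p[4]:.3f} gap {s['finger_gap']:.4f} F {s['wrist_force'].round(1)} z {s['position'][2]:.3f} vmax/min in zone",V[(Q>.147)&(Q<.278)].min(initial=9).round(3),V.max().round(3))
# plan
T0=k*DT;N=max(10,int((Ta+Tc+Tb+1.2-T0)/.13));pat=[None];
for i in range(N):
    pat.append(i)
    if (i+1)%CH==0: pat.append(None)
cols=np.stack([cmd([None if r is None else (1. if r==j else 0.) for r in pat],hc[-1] ) for j in range(N)]+[cmd([None if r is None else 0. for r in pat],hc[-1])],1)
C0=cols[:,-1];A=[];B=[];tt=T0+DT*np.arange(len(C0));g=slice(0,None,10);R=ref(tt)
vr=np.gradient(R,DT)
for w in(p[2]-.07,p[2],p[2]+.07):
    # linear response (friction off), plus friction as constant force where moving
    def lin(hcx,q,v,h,fric):
        O=[q];Ov=[v];Oh=[h]
        for c,f in zip(hcx[1:],fric[1:]):
            hd=(c-h)/p[4];h=h+hd*DT;v=v+DT*(w*w*(h-q)+.25/M*(hd-v)-.05/M*v-f);q=q+DT*v;O.append(q);Ov.append(v);Oh.append(h)
        return np.array(O),np.array(Ov),np.array(Oh)
    z=np.zeros(N);qj=lin(cols[:,:-1]-C0[:,None],z,z,z,np.zeros(len(tt)))
    q0=lin(C0+p[3],Q[-1],V[-1],H[-1]+p[3],.005*(vr>.005))
    wt=(1 if w==p[2] else .4);wt_t=np.where(tt>Ta+Tc+Tb,4.,1.)[g]*wt
    A.append(qj[0][g]*wt_t[:,None]/.004);B.append((R-q0[0])[g]*wt_t/.004)
    A.append(qj[1][g]*wt_t[:,None]/.01);B.append((vr-q0[1])[g]*wt_t/.01)
    if w==p[2]: nom=(qj,q0)
D=np.diff(np.eye(N),axis=0)*3.;
if done: D=np.vstack([D,np.eye(N)[:1]*3.])
A.append(D);B.append(np.r_[np.zeros(N-1),[3.*done[-1]] if done else []])
u=lsq_linear(np.vstack(A),np.concatenate(B),bounds=(-.98,.98)).x
qj,q0=nom;qn=q0[0]+qj[0]@u;vn=q0[1]+qj[1]@u;hn=q0[2]-p[3]+qj[2]@u;d=hn+p[3]-qn
zz=(qn>.147)&(qn<.278)
print("next rows",u[:14].round(2).tolist(),"of",N)
print(f"pred end q {qn[-1]:.4f} v {vn[-1]:.4f} maxq {qn.max():.4f} zone v {vn[zz].min(initial=9):.3f}..{vn[zz].max(initial=0):.3f} max|d| {abs(d).max():.3f} umax {abs(u).max():.2f}")
E
python3 plan.py 5
```

```text
t 6.05 q -0.0018 c 14.9 h -0.0023 | fit q -0.0015 v 0.0000 h -0.0023 w 2.400 b 0.0008 tau 0.050 gap 0.0202 F [-0.2  0.4  0.9] z 0.260 vmax/min in zone 9.0 0.0
next rows [0.14, 0.13, 0.19, 0.28, 0.36, 0.41, 0.43, 0.45, 0.49, 0.54, 0.58, 0.6, 0.65, 0.74] of 47
pred end q 0.3974 v 0.0001 maxq 0.3976 zone v 0.134..0.137 max|d| 0.023 umax 0.95
```

```bash
python3 -m jog '{"grip":[-1,-1,-1,-1,-1],"offset":[[0,-0.14,0],[0,-0.14,0],[0,-0.2,0],[0,-0.28,0],[0,-0.36,0]],"turn":[0,0,0,0,0]}' 15; python3 plan.py 5 .14 .14 .2 .28 .36
```

```text
t: 6.72
position: [0.5087, 0.177, 0.2604]
tool_rot: [0.0, -0.026, 1.0, 0.0]
wrist_force: [0.3, -0.1, -0.2]
finger_gap: 0.02
gripper_force: 15.0
t 6.72 q 0.0021 c 15.8 h 0.0205 | fit q 0.0026 v 0.0230 h 0.0195 w 2.341 b 0.0001 tau 0.015 gap 0.0200 F [ 0.3 -0.1 -0.2] z 0.260 vmax/min in zone 9.0 0.023
next rows [0.34, 0.4, 0.46, 0.51, 0.54, 0.56, 0.57, 0.62, 0.71, 0.81, 0.87, 0.88, 0.88, 0.91] of 42
pred end q 0.3974 v -0.0000 maxq 0.3976 zone v 0.135..0.137 max|d| 0.025 umax 0.95
```

```bash
python3 -m jog '{"grip":[-1,-1,-1,-1,-1],"offset":[[0,-0.36,0],[0,-0.4,0],[0,-0.46,0],[0,-0.5,0],[0,-0.54,0]],"turn":[0,0,0,0,0]}'; python3 plan.py 5 .36 .4 .46 .5 .54
```

```text
t: 7.4
position: [0.5111, 0.1315, 0.2604]
tool_rot: [0.0, -0.026, 1.0, 0.0]
wrist_force: [1.1, 0.7, -1.5]
finger_gap: 0.0199
gripper_force: 15.0
t 7.40 q 0.0387 c 16.0 h 0.0661 | fit q 0.0389 v 0.0928 h 0.0649 w 2.208 b 0.0000 tau 0.010 gap 0.0199 F [ 1.1  0.7 -1.5] z 0.260 vmax/min in zone 9.0 0.093
next rows [0.83, 0.57, 0.42, 0.51, 0.72, 0.89, 0.94, 0.94, 0.94, 0.95, 0.95, 0.91, 0.85, 0.79] of 37
pred end q 0.3976 v 0.0000 maxq 0.3976 zone v 0.134..0.138 max|d| 0.028 umax 0.95
```

```bash
python3 -m jog '{"grip":[-1,-1,-1,-1],"offset":[[0,-0.78,0],[0,-0.58,0],[0,-0.46,0],[0,-0.52,0]],"turn":[0,0,0,0]}'; python3 plan.py 4 .78 .58 .46 .52
```

```text
t: 7.95
position: [0.5135, 0.0849, 0.2604]
tool_rot: [0.0, -0.026, 1.0, 0.0]
wrist_force: [1.6, 1.1, -2.3]
finger_gap: 0.0197
gripper_force: 15.0
t 7.95 q 0.1047 c 15.5 h 0.1127 | fit q 0.1047 v 0.1387 h 0.1117 w 2.204 b 0.0001 tau 0.010 gap 0.0197 F [ 1.6  1.1 -2.3] z 0.260 vmax/min in zone 9.0 0.139
next rows [0.87, 0.92, 0.91, 0.92, 0.93, 0.94, 0.95, 0.95, 0.9, 0.79, 0.67, 0.57, 0.5, 0.45] of 33
pred end q 0.3976 v 0.0002 maxq 0.3976 zone v 0.134..0.140 max|d| 0.028 umax 0.95
```

```bash
python3 -m jog '{"grip":[-1,-1,-1,-1],"offset":[[0,-0.87,0],[0,-0.92,0],[0,-0.91,0],[0,-0.92,0]],"turn":[0,0,0,0]}'; python3 plan.py 4 .87 .92 .91 .92
```

```text
t: 8.5
position: [0.5173, 0.0116, 0.2604]
tool_rot: [0.0, -0.025, 1.0, -0.0]
wrist_force: [4.4, 0.2, -4.0]
finger_gap: 0.02
gripper_force: 15.0
t 8.50 q 0.1823 c 11.2 h 0.1860 | fit q 0.1811 v 0.1392 h 0.1838 w 2.213 b 0.0001 tau 0.010 gap 0.0200 F [ 4.4  0.2 -4. ] z 0.260 vmax/min in zone 0.138 0.139
next rows [0.94, 0.94, 0.95, 0.95, 0.9, 0.79, 0.67, 0.57, 0.5, 0.45, 0.44, 0.45, 0.46, 0.44] of 29
pred end q 0.3975 v 0.0002 maxq 0.3975 zone v 0.133..0.139 max|d| 0.027 umax 0.95
```

```bash
python3 -m jog '{"grip":[-1,-1,-1,-1],"offset":[[0,-0.94,0],[0,-0.94,0],[0,-0.94,0],[0,-0.94,0]],"turn":[0,0,0,0]}'; python3 plan.py 3 .94 .94 .94 .94
```

```text
t: 9.05
position: [0.5212, -0.063, 0.2604]
tool_rot: [0.001, -0.025, 1.0, 0.0]
wrist_force: [4.2, -0.6, -5.0]
finger_gap: 0.02
gripper_force: 15.0
t 9.05 q 0.2588 c 14.3 h 0.2608 | fit q 0.2576 v 0.1388 h 0.2589 w 2.152 b 0.0011 tau 0.010 gap 0.0200 F [ 4.2 -0.6 -5. ] z 0.260 vmax/min in zone 0.138 0.142
next rows [0.75, 0.82, 0.81, 0.67, 0.51, 0.41, 0.4, 0.43, 0.46, 0.46, 0.41, 0.32, 0.21, 0.11] of 24
pred end q 0.3975 v 0.0002 maxq 0.3975 zone v 0.135..0.139 max|d| 0.028 umax 0.82
```

```bash
python3 -m jog '{"grip":[-1,-1,-1],"offset":[[0,-0.76,0],[0,-0.82,0],[0,-0.8,0]],"turn":[0,0,0]}'; python3 plan.py 3 .76 .82 .8
```

```text
t: 9.48
position: [0.5237, -0.1106, 0.2604]
tool_rot: [0.001, -0.026, 1.0, -0.0]
wrist_force: [5.6, 0.8, -6.1]
finger_gap: 0.0195
gripper_force: 15.0
t 9.47 q 0.3149 c 16.4 h 0.3085 | fit q 0.3146 v 0.1262 h 0.3066 w 2.140 b 0.0013 tau 0.010 gap 0.0195 F [ 5.6  0.8 -6.1] z 0.260 vmax/min in zone 0.136 0.143
next rows [0.63, 0.51, 0.44, 0.42, 0.43, 0.46, 0.46, 0.41, 0.32, 0.21, 0.11, 0.04, 0.01, -0.0] of 21
pred end q 0.3975 v 0.0002 maxq 0.3975 zone v 9.000..0.000 max|d| 0.028 umax 0.63
```

```bash
python3 -m jog '{"grip":[-1,-1,-1],"offset":[[0,-0.62,0],[0,-0.5,0],[0,-0.44,0]],"turn":[0,0,0]}'; python3 plan.py 3 .62 .5 .44
```

```text
t: 9.9
position: [0.5253, -0.1416, 0.2604]
tool_rot: [0.001, -0.025, 1.0, -0.0]
wrist_force: [6.2, 0.4, -5.1]
finger_gap: 0.0198
gripper_force: 15.0
t 9.90 q 0.3614 c 15.8 h 0.3396 | fit q 0.3615 v 0.0914 h 0.3381 w 2.141 b 0.0013 tau 0.010 gap 0.0198 F [ 6.2  0.4 -5.1] z 0.260 vmax/min in zone 0.136 0.143
next rows [0.44, 0.44, 0.45, 0.46, 0.41, 0.32, 0.21, 0.11, 0.05, 0.01, -0.0, -0.0, 0.0, 0.0] of 18
pred end q 0.3975 v 0.0002 maxq 0.3975 zone v 9.000..0.000 max|d| 0.027 umax 0.46
```

```bash
python3 -m jog '{"grip":[-1,-1,-1],"offset":[[0,-0.44,0],[0,-0.44,0],[0,-0.45,0]],"turn":[0,0,0]}'; python3 plan.py 3 .44 .44 .45
```

```text
t: 10.32
position: [0.5267, -0.1679, 0.2604]
tool_rot: [0.001, -0.026, 1.0, -0.0]
wrist_force: [6.4, -0.4, -5.2]
finger_gap: 0.0199
gripper_force: 15.0
t 10.32 q 0.3894 c 15.1 h 0.3659 | fit q 0.3890 v 0.0391 h 0.3647 w 2.138 b 0.0014 tau 0.010 gap 0.0199 F [ 6.4 -0.4 -5.2] z 0.260 vmax/min in zone 0.136 0.143
next rows [0.42, 0.41, 0.35, 0.23, 0.11, 0.03, -0.0, -0.0, 0.0, 0.0, 0.0, 0.0, 0.0, 0.0] of 15
pred end q 0.3975 v 0.0000 maxq 0.3975 zone v 9.000..0.000 max|d| 0.024 umax 0.42
```

```bash
python3 -m jog '{"grip":[-1,-1,-1],"offset":[[0,-0.42,0],[0,-0.4,0],[0,-0.35,0]],"turn":[0,0,0]}'; python3 plan.py 3 .42 .4 .35
```

```text
t: 10.75
position: [0.5279, -0.1912, 0.2604]
tool_rot: [0.001, -0.026, 1.0, 0.0]
wrist_force: [6.4, 0.8, -4.9]
finger_gap: 0.0198
gripper_force: 15.0
t 10.75 q 0.3975 c 15.8 h 0.3892 | fit q 0.3971 v 0.0048 h 0.3882 w 2.136 b 0.0015 tau 0.010 gap 0.0198 F [ 6.4  0.8 -4.9] z 0.260 vmax/min in zone 0.136 0.142
next rows [0.24, 0.12, 0.03, -0.01, -0.01, 0.0, 0.0, 0.0, -0.0, -0.0, 0.0] of 11
pred end q 0.3975 v -0.0000 maxq 0.3975 zone v 9.000..0.000 max|d| 0.007 umax 0.24
```

```bash
python3 -m jog '{"grip":[-1,-1,-1],"offset":[[0,-0.24,0],[0,-0.11,0],[0,-0.02,0]],"turn":[0,0,0]}'; python3 plan.py 3 .24 .11 .02
```

```text
t: 11.18
position: [0.5283, -0.1983, 0.2604]
tool_rot: [0.001, -0.026, 1.0, 0.0]
wrist_force: [6.2, 0.7, -5.3]
finger_gap: 0.0199
gripper_force: 15.0
t 11.18 q 0.3982 c 16.4 h 0.3963 | fit q 0.3975 v -0.0006 h 0.3959 w 2.134 b 0.0015 tau 0.010 gap 0.0199 F [ 6.2  0.7 -5.3] z 0.260 vmax/min in zone 0.136 0.142
next rows [0.06, -0.03, -0.03, -0.0, 0.01, 0.0, 0.0, -0.0, 0.0, 0.0] of 10
pred end q 0.3975 v 0.0000 maxq 0.3975 zone v 9.000..0.000 max|d| 0.001 umax 0.06
```

```bash
python3 -m jog '{"grip":[-1,-1,-1,-1,-1,-1],"offset":[[0,0,0],[0,0,0],[0,0,0],[0,0,0],[0,0,0],[0,0,0]],"turn":[0,0,0,0,0,0]}'; python3 plan.py 3 0 0 0 0 0 0
python3 -m jog '{"grip":[-1,-1,-1,-1,-1],"offset":[[0,0,0],[0,0,0],[0,0,0],[0,0,0],[0,0,0]],"turn":[0,0,0,0,0]}'; python3 plan.py 3 0 0 0 0 0
python3 - <<'E'
from m import *
im=vision.snapshot("top");cv2.imwrite("pics/e.png",cv2.resize(im[80:200,230:390,::-1],(800,600),interpolation=cv2.INTER_CUBIC))
E
```

```text
t: 11.98
position: [0.5283, -0.1981, 0.2604]
tool_rot: [0.001, -0.026, 1.0, 0.0]
wrist_force: [5.1, 0.0, -4.5]
finger_gap: 0.0199
gripper_force: 15.0
t 11.97 q 0.3980 c 15.5 h 0.3961 | fit q 0.3973 v 0.0001 h 0.3959 w 2.135 b 0.0016 tau 0.010 gap 0.0199 F [ 5.1  0.  -4.5] z 0.260 vmax/min in zone 0.136 0.142
next rows [0.0, -0.01, -0.0, 0.0, 0.0, 0.0, 0.0, 0.0, 0.0, 0.0] of 10
pred end q 0.3975 v 0.0000 maxq 0.3975 zone v 9.000..0.000 max|d| 0.000 umax 0.01
t: 12.65
position: [0.5283, -0.1982, 0.2604]
tool_rot: [0.001, -0.026, 1.0, 0.0]
wrist_force: [5.0, 1.2, -4.7]
finger_gap: 0.0199
gripper_force: 15.0
t 12.65 q 0.3983 c 15.7 h 0.3962 | fit q 0.3975 v 0.0002 h 0.3959 w 2.135 b 0.0016 tau 0.010 gap 0.0199 F [ 5.   1.2 -4.7] z 0.260 vmax/min in zone 0.136 0.142
next rows [-0.02, 0.01, 0.01, 0.0, -0.0, -0.0, 0.0, 0.0, -0.0, -0.0] of 10
pred end q 0.3975 v -0.0000 maxq 0.3975 zone v 9.000..0.000 max|d| 0.000 umax 0.02
```

View pics/e.png

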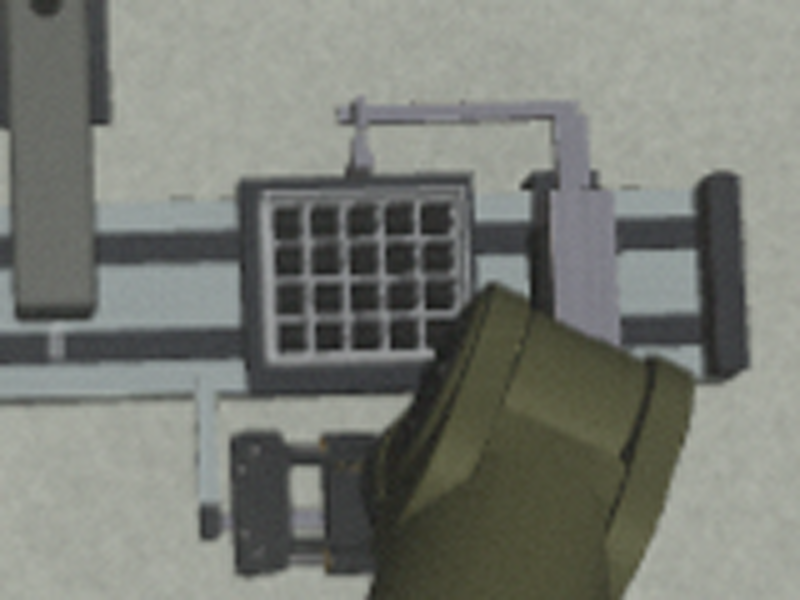

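The crop shows the pointer finger at (361,150) directly below the mark finger at (360,105), so they are aligned, and the tray is at rest. Releasing and lifting.

```bash
python3 -m jog '{"grip":[1,1,1,1,1,1,1,1,1,1],"offset":[[0,0,0],[0,0,0],[0,0,0],[0,0,0],[0,0,0],[0,0,0],[0,0,0],[0,0,0],[0,0,0],[0,0,0]],"turn":[0,0,0,0,0,0,0,0,0,0]}'
python3 -m jog '{"grip":[1,1,1,1,1,1,1,1,1,1],"offset":[[0,0,-0.5],[0,0,-0.9],[0,0,-0.9],[0,0,-0.9],[0,0,-0.9],[0,0,-0.9],[0,0,-0.5],[0,0,0],[0,0,0],[0,0,0]],"turn":[0,0,0,0,0,0,0,0,0,0]}'
python3 - <<'E'
from m import *
for i in range(3):
    t,q,c,h,s,im=measure(.398);print(t,round(q,4),c)
E
```

```text
t: 14.0
position: [0.528, -0.1979, 0.2604]
tool_rot: [0.0, -0.026, 1.0, 0.0]
wrist_force: [0.9, -0.5, -0.3]
finger_gap: 0.0868
gripper_force: 0.0
t: 15.25
position: [0.5278, -0.1978, 0.3695]
tool_rot: [-0.001, -0.026, 1.0, 0.0]
wrist_force: [-0.0, 0.6, 0.3]
finger_gap: 0.0868
gripper_force: 0.0
15.25 0.398 16.658293
15.3 0.3983 15.481134
15.35 0.3979 16.892887
```

The tray is standing still at the mark with the handle released and the gripper clear.

```bash
python3 -c "
from rig import job;print(job.sign_off())"
```

```text
the job is handed in; nothing more can be done
None
```

The job is handed in: the tray crossed the scan line at about 0.14 m/s and came to rest with the pointer about 1 mm from the mark by camera, without reaching the stop; the handle is released and the gripper is clear (the sign-off returned no verdict).

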